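# Index and lock the turret drill guide

### The job

Set the turret drill guide to its second bushing clockwise from the empty seat (looking down on it): turn the turret round through its clicks until that bushing has clicked into place at the index plunger, and only then push the plunger down fully home to lock the turret. Use light force on the guide throughout, never forcing the turret or the plunger, and leave everything else on the bench alone.

Things in the scene. Friction and masses are not known exactly. Their poses are not given: they have to be found in the camera images.
- guide: Turret drill guide fixed to the bench on shims 0 to 12 mm high. Grey base plate 225 x 190 x 14 mm (x -100 to +125), drum of radius 46, on it a level aluminium turret disc of radius 88 (z 52 to 64). Origin: on the turret's upright axis at the plate's underside, z up (all guide heights are from here), x towards the plunger, 82 mm from the axis. More than 20 N on any part of it is forcing it.
- turret (a joint): Turret angle, rad, endless, positive counter-clockwise from above; 0 = empty seat at the plunger. Clicks at multiples of 1.047 (60 degrees). Wanted bushing at the plunger (empty seat 120 degrees counter-clockwise of it): 2.094 plus whole turns. Starts in any other click. About 5 N on a bushing lifts it out of a click; past half-way it is drawn on and snaps ahead of the pusher into the next.
- hub_top (a point): Centre of the top of the turret's hub (radius 18 mm, z = 74 mm in the guide's frame, plus a 5 mm stub), on the turret axis. Six stations lie at radius 58 mm round it, 60 degrees apart, one facing the plunger at each click. Five carry an upright steel drill bushing, 16 mm diameter, top at z = 92 mm, standing 28 mm above the disc: push or hold these to turn it.
- empty_seat (a point): Centre of the sixth station, the empty seat: a dark 16 mm hole without bushing in the disc's top face, 58 mm from the axis, z = 64 mm in the guide's frame. Outside each station the rim has an 11 mm wide notch for the plunger's pin.
- plunger_top (a point): Top centre of the plunger's black knob (30 mm diameter): z = 135 mm in the guide's frame when up (start), 119 fully down on its solid stop. Slides down with about 5 N friction, stays where left. Its 8 mm pin enters a rim notch after 3 mm, only with the turret in a click, else it lands on the rim. Its bracket is 36 mm wide (y), spans x = 71 to 123, z up to 100 mm.
- spare_a: Loose spare bushing, 16 mm diameter, 28 mm tall, standing on the base plate's corner beyond the disc; origin under its foot. To be left alone.
- spare_b: Second spare bushing, the same, on another corner. To be left alone.
- cleco_a: Brass spring fastener, 18 mm diameter, 62 mm tall, standing on the bench; origin under its foot. To be left alone.
- cleco_b: Second brass spring fastener, the same. To be left alone.
- driver: Screwdriver lying on the bench. To be left alone.
- hammer: Hammer lying on the bench. To be left alone.
- oil_can: Can, 56 mm diameter, 110 mm tall, standing on the bench; origin under its foot. To be left alone.
- strip: Drilled aluminium strip 160 x 32 x 5 mm lying on the bench. To be left alone.

How it is judged:
By the outcome, as a careful person would: the job done as asked, in the order asked, and still so for the second after the job is handed in, with the robot touching nothing.
It also fails if it takes over 70 s, if anything falls off the work surface, if the arm or the gripper's body presses on something with over 40 N, if the wrist force passes 120 N, or if a joint passes its speed limit or range.

### The arm

A 7-joint arm with a two-finger parallel gripper is mounted at the origin on the work surface. World frame = base frame: x ahead of the robot, y to its left, z up, the work surface at z = 0. Lengths are in m, angles in degrees, forces in N, time in s.
With the tool pointing down it reaches from about 0.35 to 0.775 m from the base axis. Payload 3.1 kg.
Tool frame: the origin (TCP) lies on the centre line of the jaws, within the pads' length; the fingertips stand 17 mm ahead of it and the grasp point (between the pads) lies 2 mm behind it (robot.tip_reach is the distance from the TCP to the fingertips, in m); z points along the fingers, y is the direction in which the jaws open and shut (so a half turn about z gives the same grasp; the last joint's range is limited). The gripper opens to 85 mm and grips with 20 to 120 N. Pads are 22 mm wide; open, the fingers measure 114 mm over their backs; the gripper's body (76 mm by 85 mm) begins 54 mm behind the grasp point. The pads swing forward as they close: fully open they stand 13 mm farther back than shut.
Start: joints at [-65.758, 17.813, 0.802, 86.603, -0.252, 75.585, -1.558], TCP at [0.247, 0.492, 0.248] pointing down, gripper open.
Joint ranges: [-154.91, 154.91], [-16.99, 109.72], [-72.82, 74.43], [7.12, 147.25], [-82.49, 262.49], [11.32, 116.49], [-174.64, 174.64]. Speed limits (degrees/s): [159.86, 159.86, 180, 180, 180, 180, 180].

### API

Orientations are given as [roll, pitch, yaw] about the fixed x, y, z axes, in that order (R = Rz(yaw) Ry(pitch) Rx(roll)).
In Python, from station import robot, fingers, vision, workorder, recognise gives the robot as it stands. Calls block until the motion is done:
- robot.move_to(position, orientation): joint-space move of the TCP to a pose.
- robot.line_to(position, orientation=None, velocity=0.15, f_stop=None): straight line of the TCP; orientation=None keeps the orientation; velocity is the mean speed in m/s. With f_stop (N) it stops when the force on the tool has changed by that much, and returns True; else False.
- robot.move_j(angles): joint-space move.
- fingers.gripper_to(opening, force=None): opening from 0.0 (shut) to 1.0 (fully open); force is the grip in N (None keeps the last); returns when the fingers have stopped.
- robot.pause(seconds).
- robot.inverse_kinematics(position, orientation): joint angles nearest the present ones, or None.
- vision.grab_frame(name): name is "scene" or "top" or "wrist"; returns the picture (420x560x3 uint8, red, green, blue); there is no depth.
- vision.calibration(name): a dict with "mtx" (3x3 intrinsics, pixels), "k1" (the pictures are not rectified: a ray, as slopes to the right and down, at radius r is drawn at 1 + k1 r^2 times it, then the intrinsics apply), "extrinsics" (4x4, takes a point from world to camera coordinates); the wrist camera has in their place "T_tool_cam" (4x4, takes a point from camera to tool coordinates, whose origin is the TCP and whose axes are the flange's). Camera axes: x right, y up, looking along -z (the intrinsics and any distortion apply to the point x, -y, -z); pixel columns grow to the right and rows downward; lengths in m; the calibration is good to about 2 mm. A picture is of the moment at which its call begins: read the wrist's pose just before it. calibration takes no time and is no camera call.
A pose or a line that the arm cannot do raises robot.PlanningError and nothing moves.
- workorder.close_job(): hands the job in, once; it reports no verdict.
Trained networks look in the newest picture that a camera, given by its name, has taken for a name from the list of things; names that differ only in an ending like _2 or _b are one class to them, and where a whole thing is asked for, a point or a joint stands for the part that bears it (a point fixed in the world has none). Each returns a list of dicts, best first, with "p" (0 to 1); they miss things now and then, are a little off and sometimes report something else, mostly with a low value. They report only what shows in the picture. A call takes as long as a camera call.
- recognise(label, camera): "rect" ([centre column, centre row, width, height] in pixels, round what is visible of it).
Readings, each from a call of its own:
- robot.current_time_s(): time.
- robot.current_joint_positions(): joint angles.
- robot.current_dq(): joint speeds.
- robot.current_joint_torque(): joint torques, N m.
- robot.current_tool_pos(): TCP position.
- robot.current_eef_rot(): TCP orientation.
- robot.current_contact_force(): force on the tool from outside, world axes, zero at the start.
- robot.current_torque(): the same for the moment, N m.
- robot.current_finger_gap(): opening from 0.0 (shut) to 1.0 (fully open).
Only numpy, scipy, OpenCV 4.12 (cv2) and the standard library are available. Lean on these libraries where they do the work, as an engineer would, in place of code of your own. Each camera call takes 0.05 s, during which the arm holds its last target. There are 200 camera calls.

## Working session

There is one attempt and no reset: what is moved stays moved. The work goes in short steps, each a Python script; the robot and the scene stay as the last script left them, time stands still between calls to the robot, and variables do not carry over. Pictures are saved under pics/ and viewed, about 8 in all and at most 12, crops included, and the job is handed in when it is done.

```bash
mkdir -p pics; ls
cat > h.py <<'E'
import numpy as np, cv2
from station import robot, fingers, vision, workorder, recognise
from scipy.spatial.transform import Rotation as R
def cam(name):
    c=vision.calibration(name); 
    if name=='wrist':
        T=np.eye(4); T[:3,:3]=R.from_euler('xyz',robot.current_eef_rot(),degrees=True).as_matrix(); T[:3,3]=robot.current_tool_pos()
        E=np.linalg.inv(T@np.array(c['T_tool_cam']))
    else: E=np.array(c['extrinsics'])
    return np.array(c['mtx']),c['k1'],E
def proj(C,P):
    K,k1,E=C; p=np.atleast_2d(P)@E[:3,:3].T+E[:3,3]; s=np.c_[p[:,0]/-p[:,2],-p[:,1]/-p[:,2]]
    s=s*(1+k1*(s**2).sum(1,keepdims=True)); return s@K[:2,:2].T+K[:2,2]
def ray(C,uv):
    K,k1,E=C; d=np.linalg.solve(K[:2,:2],np.array(uv[:2])-K[:2,2]); s=d.copy()
    for _ in range(20): s=d/(1+k1*(s@s))
    Ri=E[:3,:3].T; return -Ri@E[:3,3], Ri@np.array([s[0],-s[1],-1])
def onz(C,uv,z):
    o,d=ray(C,uv); return o+d*(z-o[2])/d[2]
def save(n,im): cv2.imwrite(n,im[...,::-1])
E
python3 - <<'E'
from h import *
ims=[]
for n in('scene','top'):
    im=vision.grab_frame(n).copy(); C=cam(n); print(n,'cam at',-C[2][:3,:3].T@C[2][:3,3])
    for l,z in(('guide',.03),('hub_top',.08),('empty_seat',.07),('plunger_top',.14)):
        for r in recognise(l,n)[:2]:
            print(l,round(r['p'],2),np.round(r['rect'],1),np.round(onz(C,r['rect'],z),3))
    save(f'pics/{n}0.png',im)
print(robot.current_eef_rot())
E
```

```text
pics
scene cam at [ 1.36406857 -0.82086329  0.89176086]
guide 0.83 [302.4 234.2  95.6  75.2] [0.57  0.086 0.03 ]
guide 0.35 [297.8 218.8  60.5  43. ] [0.511 0.132 0.03 ]
hub_top 0.59 [299.5 217.9  65.3  44.3] [0.56  0.084 0.08 ]
empty_seat 0.69 [297.4 217.8  64.3  43.8] [0.546 0.091 0.07 ]
top cam at [0.35195245 0.01814436 1.38518757]
guide 0.61 [244.9 209.8 105.5 108.6] [0.557 0.082 0.03 ]
hub_top 0.69 [240.9 211.4  73.8  77.7] [0.546 0.089 0.08 ]
hub_top 0.44 [ 99.1 228.4  53.2  98.7] [0.511 0.434 0.08 ]
empty_seat 0.85 [242.3 210.7  77.1  73. ] [0.549 0.086 0.07 ]
plunger_top 0.51 [255.8 173.6  16.5  13.6] [0.625 0.05  0.14 ]
[-1.79995512e+02  1.62828124e-03  1.53374046e+02]
```

Run:
```python
import cv2,numpy as np
a=cv2.imread('pics/top0.png')[130:290,150:340]; cv2.imwrite('pics/v1.png',cv2.resize(a,None,fx=3.7,fy=3.7,interpolation=cv2.INTER_CUBIC))
```

```text
(no output)
```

View pics/v1.png

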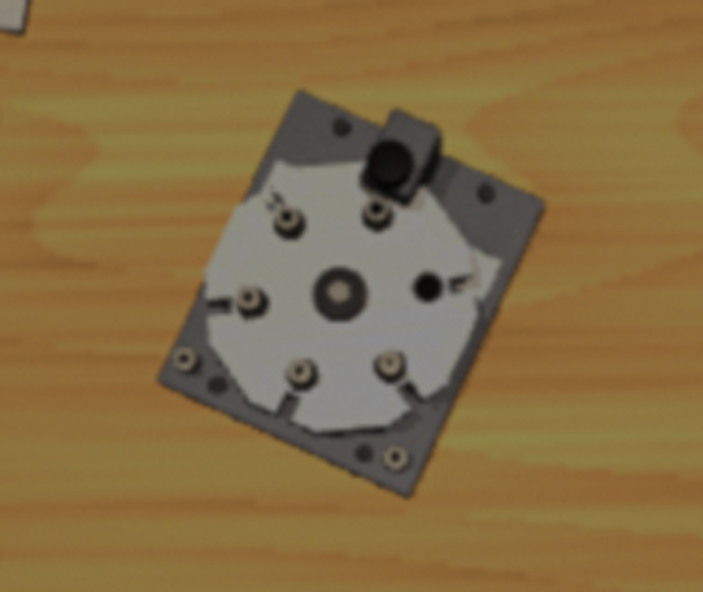

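View pics/scene0.png

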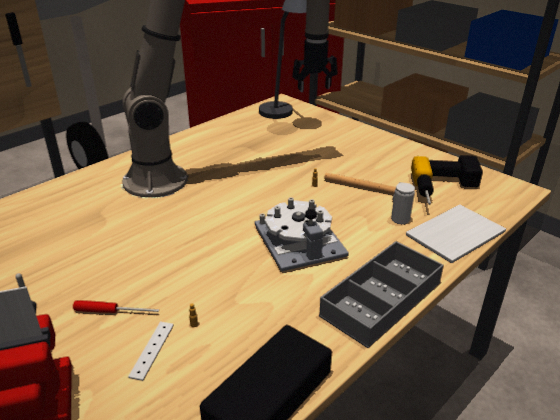

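The top crop shows the hub at crop pixel (340,292), the empty seat at (428,287) and the knob at (390,163). The seat is one click clockwise of the plunger, so the turret is at about -60° and needs 3 clicks counter-clockwise (+180°). The scene view shows the area round the guide clear, with the can, hammer and a cleco beyond it. Next is a wrist look from above.

Run:
```python
from h import *
C=cam('top'); f=lambda u,v,z: onz(C,(u/3.7+150,v/3.7+130),z)
hub=f(340,292,.085);k=f(390,163,.14); d=k-hub
print('hub',hub,'knob',k,np.hypot(*d[:2]),np.degrees(np.arctan2(d[1],d[0])))
s=f(428,287,.07); d=s-hub; print(np.hypot(*d[:2]),np.degrees(np.arctan2(d[1],d[0])))
T=np.array(vision.calibration('wrist')['T_tool_cam']); print(T.round(3), robot.tip_reach)
# put the wrist camera roughly above the hub
for yaw in (153,180,-150,120,90):
    Rm=R.from_euler('xyz',[180,0,yaw],degrees=True).as_matrix()
    p=hub[:2]-(Rm@T[:3,3])[:2]
    q=robot.inverse_kinematics([p[0],p[1],.36],[180,0,yaw]); print(yaw,p,None if q is None else np.round(q))
```

```text
hub [0.55098957 0.08656655 0.085     ] knob [0.62394878 0.05141177 0.14      ] 0.08098706345865755 -25.726699199521125
0.05725997410938351 -85.45572421868346
[[ 0.     0.961  0.278  0.07 ]
 [ 1.    -0.     0.    -0.   ]
 [ 0.     0.278 -0.961 -0.126]
 [ 0.     0.     0.     1.   ]] 0.017
153 [0.61350499 0.05495343] [-22.  26.  26.  62. -11.  94.  64.]
180 [0.62104327 0.08678046] [-22.  27.  21.  60.  -9.  95.  87.]
-150 [0.6115509  0.12177865] [-21.  26.  14.  60.  -6.  95. 111.]
120 [0.58620167 0.02600522] [-25.  22.  32.  68. -12.  93.  35.]
90 [0.55120348 0.01651285] [-31.  18.  38.  74. -11.  91.   6.]
```

Run:
```python
from h import *
robot.move_to([.551,.087,.29],[180,0,153]); fingers.gripper_to(0.0)
out=[]
import json
for i,yaw in enumerate((153,73)):
    robot.move_to([.551,.087,.27],[180,0,yaw]); robot.pause(.3)
    C=cam('wrist'); im=vision.grab_frame('wrist').copy(); save(f'pics/w{i}.png',im); np.savez(f'w{i}.npz',K=C[0],k=C[1],E=C[2])
    for l in('hub_top','empty_seat','plunger_top'):
        for r in recognise(l,'wrist')[:1]: print(l,round(r['p'],2),np.round(r['rect']))
    # overlay predicted model
    a=np.radians(-25.7); Rz=np.array([[np.cos(a),-np.sin(a)],[np.sin(a),np.cos(a)]])
    P=lambda x,y,z: np.r_[Rz@[x,y]+[.551,.087],z+.006]
    pts=[P(0,0,.079),P(82e-3,0,.135)]+[P(.058*np.cos(t),.058*np.sin(t),.092 if j else .064) for j,t in enumerate(np.radians(-60+60*np.arange(6)))]
    for q in proj(C,np.array(pts)): cv2.circle(im,tuple(int(v) for v in q),4,(255,0,0),1)
    ims=im if i==0 else np.vstack([ims,im])
    print(proj(C,np.array(pts)).round(0).tolist())
save('pics/v2.png',cv2.resize(ims,None,fx=.71,fy=.71)); print(robot.current_time_s())
```

```text
hub_top 0.75 [273. 184. 161. 158.]
empty_seat 0.6 [273. 187. 167. 161.]
[[273.0, 196.0], [275.0, 297.0], [227.0, 220.0], [274.0, 254.0], [324.0, 226.0], [325.0, 168.0], [272.0, 138.0], [219.0, 170.0]]
hub_top 0.59 [276. 185. 168. 162.]
empty_seat 0.85 [274. 184. 172. 158.]
plunger_top 0.74 [367. 223.  29.  33.]
[[273.0, 197.0], [368.0, 226.0], [292.0, 242.0], [331.0, 209.0], [312.0, 153.0], [250.0, 143.0], [213.0, 191.0], [237.0, 243.0]]
5.5583
```

View pics/v2.png

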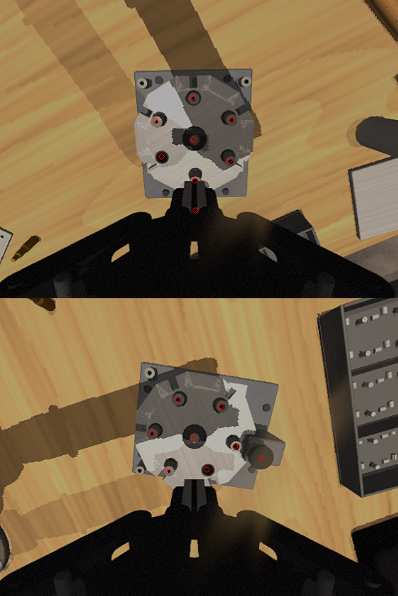

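Both wrist views put the overlaid model close to the hub, bushings and knob. One zoomed crop will give the residuals and the shim height.

Run:
```python
import cv2,numpy as np
o=[]
for i,(r,c) in enumerate(((110,185),(110,185))):
    a=cv2.imread(f'pics/w{i}.png')[r:r+150,c:c+220]; a=cv2.convertScaleAbs(a,alpha=1.5); o.append(cv2.resize(a,None,fx=3.6,fy=2*1.0*1.8/1.8 if 0 else 3.6,interpolation=cv2.INTER_CUBIC)[:, :])
    cv2.imwrite(f'pics/z{i}.png',o[-1])
```

```text
(no output)
```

View pics/z0.png

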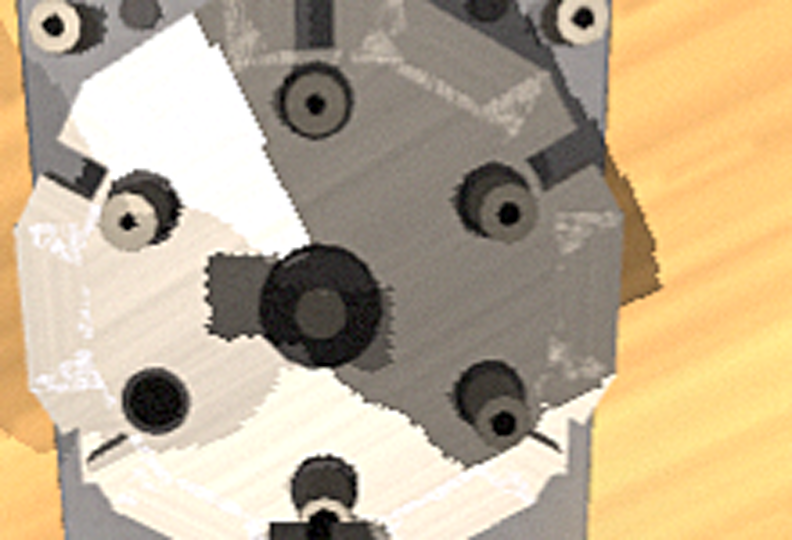

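View pics/z1.png

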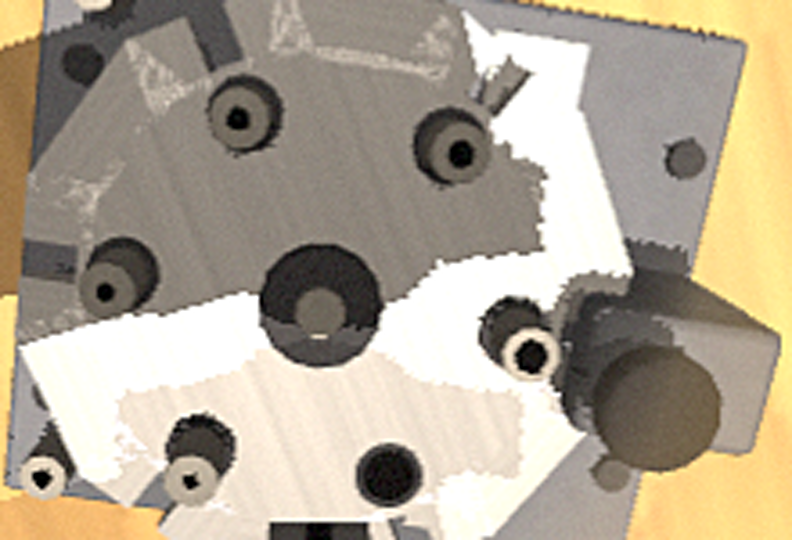

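Run:
```python
from h import *
from scipy.optimize import least_squares
V=[{'h':(320,312),-60:(155,402),0:(323,515),60:(504,422),120:(508,212),180:(315,103),240:(128,221)},
   {'h':(320,311),-60:(388,475),0:(530,354),60:(461,152),120:(238,118),180:(104,292),240:(190,481),'k':(657,408)}]
C=[(lambda n:(n['K'],n['k'],n['E']))(np.load(f'w{i}.npz')) for i in(0,1)]
def mod(k,p):
    x,y,yaw,z,th=p
    if k=='h': l=(0,0,.079)
    elif k=='k': l=(.082,0,.135)
    else: t=np.radians(k)+th; l=(.058*np.cos(t),.058*np.sin(t),.064 if k==-60 else .092)
    c,s=np.cos(yaw),np.sin(yaw); return [x+c*l[0]-s*l[1],y+s*l[0]+c*l[1],z+l[2]]
def res(p,only=(0,1)):
    return np.concatenate([(proj(C[i],[mod(k,p)])[0]-(np.array(uv)/3.6+[185,110])) for i in only for k,uv in V[i].items()])
r=least_squares(res,[.551,.087,-.45,.006,0]); print(r.x[:2],np.degrees(r.x[2]),r.x[3],np.degrees(r.x[4]),'rms px',np.sqrt((r.fun**2).mean()),abs(r.fun).max())
np.save('pose.npy',r.x)
```

```text
[0.55190403 0.08714567] -24.826985607037926 0.005762275334748573 -0.8465857721839841 rms px 0.553725138058677 1.7090994185697923
```

```bash
cat >> h.py <<'E'
def gp(th,r,z,p=None):   # guide polar (deg, m, height in guide) -> world, fingertip at z
    x,y,yaw,z0,t=np.load('pose.npy'); a=np.radians(th)+yaw+t
    return [x+r*np.cos(a),y+r*np.sin(a),z0+z+robot.tip_reach],[180,0,(np.degrees(a)-90+180)%360-180]
E
python3 - <<'E'
from h import *
H=.077
q0=None
for th in range(90,257,15):
    q=robot.inverse_kinematics(*gp(th,.058,H)); 
    if q is None: print('noIK',th)
robot.move_to(*gp(90,.058,.15)); print(robot.current_joint_positions())
print('touch',robot.line_to(gp(90,.058,H)[0],velocity=.06,f_stop=5), robot.current_tool_pos(),robot.current_time_s())
f0=np.array(robot.current_contact_force()); print(f0)
for th in range(96,257,8):
    s=robot.line_to(*gp(th,.058,H),velocity=.04,f_stop=14)
    print(th,s,(np.array(robot.current_contact_force())-f0).round(1))
    if s: break
print(robot.current_time_s())
E
```

```text
[ -49.17105213   33.21899447   52.08522674   87.50832766  -26.94855932
   72.52417876 -109.10387933]
touch False [0.57743797 0.13941092 0.10026746] 8.35
[-0.14975594 -0.29279668  0.24912304]
96 False [-0.4  0.2  0.1]
104 False [ 4.2 -1.7 -2.9]
112 False [ 3.3 -1.1 -1. ]
120 False [ 2.  -0.2  1.1]
128 False [-0.4  0.5 -0.5]
136 False [ 0.9  0.7 -0.2]
144 False [ 0.9 -0.5  0.9]
152 False [-0.5  0.7 -0.2]
160 False [ 0.   0.9 -0.8]
168 False [ 1.8  3.6 -2.3]
176 False [ 1.4  2.  -1.4]
184 False [ 0.6  0.6 -0. ]
192 False [ 0.4  1.  -0.4]
200 False [ 0.4 -0.1 -0.8]
208 False [-0.6 -0.  -0. ]
216 False [ 0.1  0.2 -0.1]
224 False [-0.5  4.2 -0.3]
232 False [ 0.8  3.7 -0.9]
240 False [0.  1.5 0.1]
248 False [-0.1  0.5 -0.3]
256 False [ 0.3  0.3 -1.5]
15.65
```

Three force peaks, each followed by a release, match three clicks. Lift and check.

Run:
```python
from h import *
robot.line_to(*gp(252,.058,.077),velocity=.05)
robot.line_to(gp(252,.058,.19)[0],velocity=.15)
robot.move_to([.551,.087,.27],[180,0,73]); robot.pause(.3)
C=cam('wrist'); im=vision.grab_frame('wrist').copy()
x,y,yaw,z0,t=np.load('pose.npy'); P=[]
for k in range(6):
    a=yaw+t+np.radians(60*k); P.append([x+.058*np.cos(a),y+.058*np.sin(a),z0+(.064 if k==2 else .092)])
for i,q in enumerate(proj(C,np.array(P))): print(i*60,((q-[185,110])*3.6).round())
a=cv2.convertScaleAbs(im[110:260,185:405],alpha=1.5); save('pics/z2.png',cv2.resize(a,None,fx=3.6,fy=3.6,interpolation=cv2.INTER_CUBIC)); print(robot.current_time_s())
```

```text
0 [530. 352.]
60 [459. 151.]
120 [244. 111.]
180 [105. 289.]
240 [190. 478.]
300 [394. 507.]
18.1917
```

View pics/z2.png

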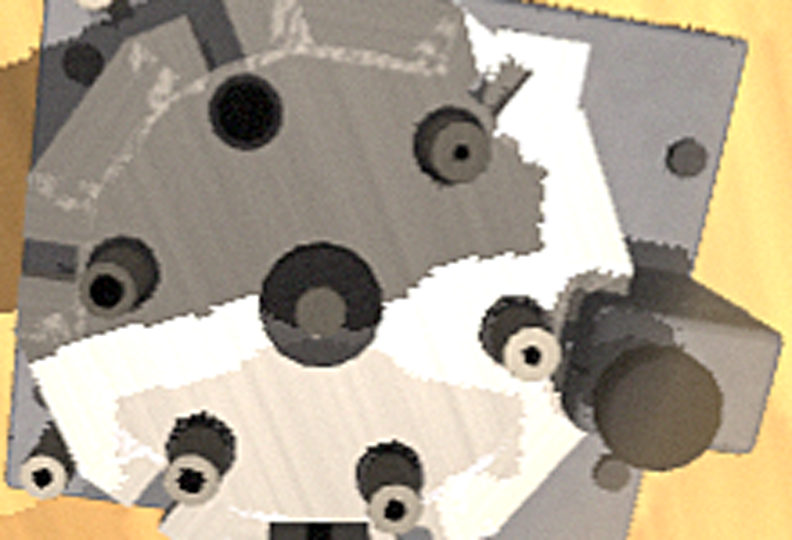

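The seat now shows at (246,112), against a predicted (244,111), so the turret is seated in the wanted click. Now the plunger.

Run:
```python
from h import *
x,y,yaw,z0,t=np.load('pose.npy'); k=[x+.082*np.cos(yaw),y+.082*np.sin(yaw)]
tz=lambda g: z0+g+robot.tip_reach
tip=lambda: robot.current_tool_pos()[2]-z0-robot.tip_reach
robot.move_to([*k,tz(.155)],[180,0,73]); robot.pause(.3)
f0=np.array(robot.current_contact_force()); F=lambda:(np.array(robot.current_contact_force())-f0).round(1)
print(robot.line_to([*k,tz(.126)],velocity=.012,f_stop=3),tip(),F()); c=tip()
print(robot.line_to([*k,tz(c-.012)],velocity=.012,f_stop=11),tip(),F())
print(robot.line_to([*k,tz(c-.022)],velocity=.004,f_stop=9),tip(),F(),'travel',c-tip(),robot.current_time_s())
```

```text
True 0.13539607293340178 [-0.8 -0.6  3.4]
False 0.12314688302891501 [ 0.9 -1.1  1.5]
True 0.12006674877637342 [-0.8  0.4  3.2] travel 0.015329324157028354 22.9667
```

Run:
```python
from h import *
p=robot.current_tool_pos(); z=p[2]; f=lambda: robot.current_contact_force()[2]
robot.pause(.3); print(f())
for i in range(2):
    print(robot.line_to([p[0],p[1],z-.006],velocity=.004,f_stop=12),robot.current_tool_pos()[2]-z,f())
    robot.pause(.2); print(f(),robot.current_tool_pos()[2]-z)
print(robot.current_time_s())
```

```text
1.647642976104678
True 9.952764280785065e-06 4.237607673821966
5.656619715772457 -4.686263292730253e-05
True 8.849893744333759e-06 3.970576334239798
4.435743144597057 -5.13486964087706e-07
25.375
```

Run:
```python
from h import *
x,y,yaw,z0,t=np.load('pose.npy'); tip=lambda: robot.current_tool_pos()[2]-z0-robot.tip_reach
p=np.array(robot.current_tool_pos())
robot.line_to(p+[0,0,.012],velocity=.05); robot.pause(.3)
print(robot.line_to(p+[0,0,-.004],velocity=.012,f_stop=3),tip(),robot.current_contact_force()[2])
for fs in (14,14):
    robot.line_to(p+[0,0,.003],velocity=.02); robot.pause(.3)
    print(fs,robot.line_to(p+[0,0,-.006],velocity=.01,f_stop=fs),tip(),robot.current_contact_force()[2])
robot.line_to(p+[0,0,.012],velocity=.05); robot.pause(.3)
print(robot.line_to(p+[0,0,-.004],velocity=.012,f_stop=3),tip(),robot.current_contact_force()[2],robot.current_time_s())
```

```text
True 0.12006490267551236 4.8841267031625115
14 True 0.12005882493912555 4.002147081246707
14 True 0.12007383924406355 4.013746985535451
True 0.1200791196138961 3.502497373005947 31.175
```

Run:
```python
from h import *
p=np.array(robot.current_tool_pos()); robot.line_to(p+[0,0,.08],velocity=.12)
robot.move_to([.551,.087,.27],[180,0,73]); robot.pause(.3)
C=cam('wrist'); im=vision.grab_frame('wrist').copy()
x,y,yaw,z0,t=np.load('pose.npy')
for h in(.135,.119): print(h,((proj(C,[[x+.082*np.cos(yaw),y+.082*np.sin(yaw),z0+h]])[0]-[185,110])*3.6).round())
a=cv2.convertScaleAbs(im[110:260,185:405],alpha=1.5); save('pics/z3.png',cv2.resize(a,None,fx=3.6,fy=3.6,interpolation=cv2.INTER_CUBIC)); print(robot.current_time_s())
```

```text
0.135 [663. 407.]
0.119 [644. 387.]
32.8167
```

View pics/z3.png

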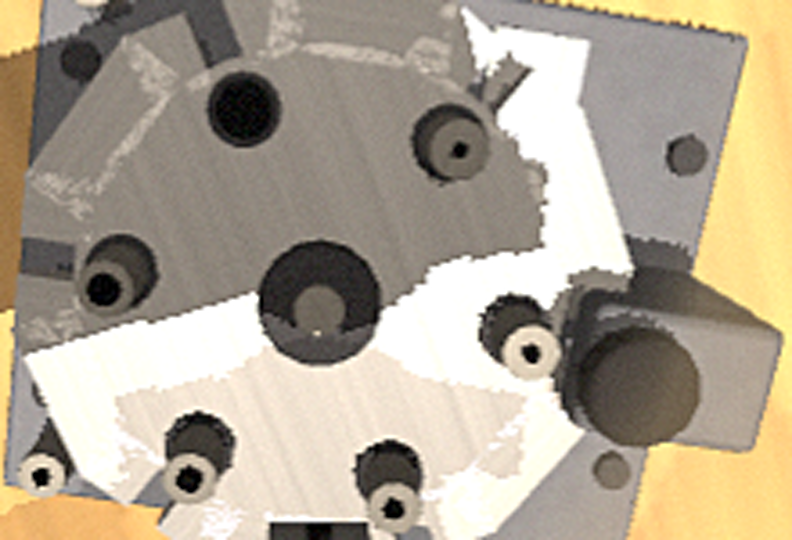

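The knob moved from (657,408) to (639,386), against a predicted full-down shift of (-19,-20), so it is home. The seat is still at 120° counter-clockwise.

```bash
python3 -c "
from h import *
workorder.close_job(); print(robot.current_time_s())"
```

```text
the job is handed in; nothing more can be done
the job is handed in; nothing more can be done
```

The turret is set to the second bushing clockwise from the empty seat and locked. The job was handed in at about 33 s on the robot's clock.

- **Turret:** it started one click off, with the empty seat 60° clockwise of the plunger. I pushed one bushing with the closed fingers through three clicks counter-clockwise. The force readings between steps were about 5 N at most. The wrist picture then showed all stations within about 1 mm of the wanted click, with the empty seat 120° counter-clockwise of the plunger.
- **Plunger:** I pressed it only after that check. It stopped firmly at the same height on every re-press, up to a 14 N stop limit. The last picture showed the knob shifted as expected for fully down and the turret unmoved.
- **Disagreement:** the fingertip readings gave 15.3 mm of plunger travel instead of the nominal 16 mm. The stop was solid and repeatable at well above the 5 N friction, so I took it as fully home. The knob may already have slipped slightly at first contact.
- **Rest of the bench:** the arm kept clear of everything else. I did not take a final picture of the whole bench.

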